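# Unclip the cover of the long snack box

### The arm

A 6-joint arm with a two-finger parallel gripper is mounted at the origin on a cart in front of the work surface, level with it; the furniture and walls round the work are solid. World frame = base frame: x ahead of the robot, y to its left, z up, the work surface at z = 0. Lengths are in m, angles in rad, forces in N, time in s.
With the tool pointing down it reaches from about 0.325 to 0.85 m from the base axis. Payload 4.4 kg.
Tool frame: the origin (TCP) lies on the centre line of the jaws, within the pads' length; the fingertips stand 11 mm ahead of it and the grasp point (between the pads) lies 8 mm behind it; z points along the fingers, y is the line along which they close (so a half turn about z gives the same grasp; the last joint's range is limited). The gripper opens to 94 mm and grips with 3 to 60 N. Pads are 16 mm wide; open, the fingers measure 119 mm over their backs; the gripper's body (75 mm by 177 mm) begins 78 mm behind the grasp point.
Start: joints at [-1.448, 0.207, 1.542, -0, 1.393, -0.15], TCP at [0.155, -0.554, 0.216] pointing down, gripper open.
Joint ranges: [-2.73, 2.73], [-0.86, 2.22], [0.23, 2.46], [-1.11, 4.25], [0.08, 2.63], [-2.82, 2.82]. Speed limits (rad/s): [2.79, 2.79, 3.14, 3.14, 3.14, 3.14].

### API

Orientations are given as a unit quaternion [x, y, z, w].
In Python, from cell import manip gives the robot as it stands.
- The arm moves only by the tool jog_arm, never from a script. Its arguments are lists of equal length, an entry for each row: "offset": the shift along the world's x, y, z in units of 30 mm (1.0 is 30 mm), a list of three; "rotation": the turn, a rotation vector about the world's x, y, z in units of 5 degrees (1.0 is 5 degrees), a list of three; "jaw": the opening in per cent of the stroke, from 0 (shut) to 100 (fully open). A call has 1 to 5 rows; each row shifts and turns the commanded pose from where the row before left it; what a row does not reach is not made up. A row lasts 1/10 s, in which the tool goes at most 50 mm and 8.59 degrees, less where a joint would pass 70% of its speed; a pose out of reach is approached as far as the arm can. A call is refused whole if a number of a shift passes 1 or a number of a turn 1, either way. A call with a gripper value outside its range is refused whole. The fingers move at their own pace and stop on an object; the grip force is fixed at half the most. Time passes only in rows, so rows that do not move let the fingers close. It gives the time, the measured TCP pose, the force, the opening and the grip force at its end, in the units of the state.
- manip.observe(): the state, without advancing time (a new reading comes with each control period).
- manip.read_camera(name): name is "scene" or "top" or "wrist"; returns the picture (420x560x3 uint8, red, green, blue); there is no depth.
- manip.camera_model(name): a dict with "intrinsics" (3x3 intrinsics, pixels), "position" and "attitude" of the camera in the world; the wrist camera has in their place "tool_from_camera" (4x4, takes a point from camera to tool coordinates, whose origin is the TCP and whose axes are the flange's). Camera axes: x right, y up, looking along -z (the intrinsics and any distortion apply to the point x, -y, -z); pixel columns grow to the right and rows downward; lengths in m; the calibration is good to about 2 mm. A picture is of the moment at which its call begins: read the wrist's pose just before it. camera_model takes no time and is no camera call.
- manip.finish_job(): hands the job in; it is judged then, once.
The state is a dict: "t": time; "joint_pos": joint angles; "qd": joint speeds; "joint_efforts": joint torques, N m; "ee_pos": TCP position; "ee_rot": TCP orientation; "force": force on the tool from outside, world axes, zero at the start; "wrist_torque": the same for the moment, N m; "gripper_width": finger opening in m; "gripper_force": force on a finger pad.
Only numpy, scipy, OpenCV 4.12 (cv2) and the standard library are available. Lean on these libraries where they do the work, as an engineer would, in place of code of your own. Each camera call takes 0.05 s, during which the arm holds its last target. There are 200 camera calls.

### The job

Open the longer of the two white snack boxes: squeeze the two upright tabs on its cover together, lift the cover off and set it down, right way up and without dropping it, in the middle of the round wooden board. Leave the opened box standing where it is, and leave the shorter box alone.

Things in the scene. Friction and masses are not known exactly. Their poses are not given: they have to be found in the camera images.
- long_grip (a point): Grey cover of the long box: plate 160 x 66 x 4 mm, 0.13 kg. Two upright tabs near its long edges (30 mm wide, 4 thick, tops 40 mm above the plate's underside), outer faces 54 mm apart. Point midway between the tabs, 26 mm above the plate's underside, 22 above its upper face; x along the cover, y tab to tab, z up. Ribs below it: set down, it stands level with this point 38 mm above the surface.
- long_box: White box 160 x 66 mm, 55 tall, loose, 0.65 to 0.95 kg; origin at the centre of its underside, x along it, z up. The cover's plate lies on its rim; the tabs' hooks catch under its lips. Each tab slides 8 mm inward against a spring (2 to 6 N) and is free after 5 mm; both fully in, they are 38 mm over the outer faces. Squeezed with 15 to 20 N and held so, the cover lifts off by its tabs.
- short_grip (a point): The grey cover of the shorter white box (100 x 66 mm, 55 tall), same make and tabs. Point midway between its tabs, 26 mm above the plate's underside; x along the box, y from tab to tab, z up. Not to be disturbed.
- board_top (a point): Centre of the upper face of the round wooden board, 298 mm across and 16 mm thick, lying flat and fixed on the worktop; z up.
There are look-alikes about, which are no part of the job. What is shaped like the part that bears long_grip but orange or red is not meant.

How it is judged:
On the way, in this order (a step that is already met when the one before it is completed fails the run):
1. the cover is unclipped and lifted at least 30 mm off the long box, which stays standing on the worktop (z of long_grip in the frame of long_box above 0.111 m and height (world z) of long_box below 0.012 m), for 0.1 s.
2. the cover is brought down, still in the fingers, to within 20 mm of resting on the board (z of long_grip in the frame of board_top below 0.058 m and horizontal distance between long_grip and board_top below 0.07 m and contact force between the fingers and anything else above 0.5 N), for 0.05 s.
At the end, for the whole second after the job is handed in: The long box's cover lies flat (within 10 degrees) and right way up on the board, its centre within 60 mm of the board's centre and so wholly on it; the long box stands upright within 40 mm of where it was, and the short box with its cover is within 30 mm of where it was (horizontal distance between long_grip and board_top below 0.06 m and z of long_grip in the frame of board_top between 0.028 and 0.048 m and angle between long_grip's own z axis and vertical below 0.18 rad and distance of long_box from where it was at the start of the episode below 0.04 m and angle between long_box's own z axis and vertical below 0.1 rad and distance of short_grip from where it was at the start of the episode below 0.03 m); the robot touches nothing.
It fails at once if the long box is lifted or tipped over along with its cover (height (world z) of long_box above 0.03 m or angle between long_box's own z axis and vertical above 0.5 rad).
It fails at once if the short box or its cover is moved by more than 30 mm (distance of short_grip from where it was at the start of the episode above 0.03 m).
It also fails if it takes over 35 s, if anything falls off the work surface, if the arm or the gripper's body presses on something with over 40 N, if the wrist force passes 120 N, or if a joint passes its speed limit or range.

## Working session

There is one attempt and no reset: what is moved stays moved. The work goes in short steps, Python scripts to look and compute and a tool call to move; the robot and the scene stay as the last step left them, time stands still between calls to the robot, and variables do not carry over. Pictures are saved under pics/ and viewed, at most 10 in all, crops included, and the job is handed in when it is done.

Besides the shell and the picture viewer there is one more tool, called after "Emit:" by a JSON object that holds its "fn" and its "kwargs". jog_arm: Moves the arm, as the interface text tells. Its arguments: {"type":"object","properties":{"offset":{"type":"array"},"rotation":{"type":"array"},"jaw":{"type":"array"}},"required":["offset","rotation","jaw"]}

```bash
mkdir -p pics
cat > h.py <<'E'
import numpy as np, cv2
from cell import manip
from scipy.spatial.transform import Rotation as R
def snap(name,fn):
    im=manip.read_camera(name); cv2.imwrite('pics/'+fn,im[:,:,::-1]); return im
def cam(name):
    m=manip.camera_model(name); K=np.array(m['intrinsics'])
    if 'position' in m:
        a=np.array(m['attitude']); Rm=a if a.shape==(3,3) else R.from_quat(a).as_matrix()
        return K,Rm,np.array(m['position']),m
    s=manip.observe(); T=np.array(m['tool_from_camera']); Rt=R.from_quat(s['ee_rot']).as_matrix()
    return K,Rt@T[:3,:3],Rt@T[:3,3]+np.array(s['ee_pos']),m
def onplane(c,uv,z):
    K,Rm,p,m=c; d=m.get('distortion')
    n=cv2.undistortPoints(np.array(uv,float).reshape(-1,1,2),K,None if d is None else np.array(d,float)).reshape(-1,2)
    r=np.c_[n[:,0],-n[:,1],-np.ones(len(n))]@Rm.T
    return p+r*((z-p[2])/r[:,2])[:,None]
E
python3 - <<'E'
from h import *
for n in('scene','top'): snap(n,n+'1.png'); print(manip.camera_model(n))
print(manip.camera_model('wrist'))
E
```

```text
{'intrinsics': array([[436.93336085,   0.        , 279.92192851],
       [  0.        , 436.93336085, 206.2039686 ],
       [  0.        ,   0.        ,   1.        ]]), 'position': array([-0.22064844,  0.7846877 ,  0.76649325]), 'attitude': array([-0.13305651,  0.45684005,  0.83933311, -0.26289365])}
{'intrinsics': array([[525.51678767,   0.        , 282.36792012],
       [  0.        , 525.51678767, 214.85630563],
       [  0.        ,   0.        ,   1.        ]]), 'position': array([ 0.14884025, -0.12529698,  1.58312488]), 'attitude': array([ 0.06289434, -0.05121478, -0.70473882,  0.70481525])}
{'intrinsics': array([[320.44372331,   0.        , 276.43495667],
       [  0.        , 320.44372331, 211.54276289],
       [  0.        ,   0.        ,   1.        ]]), 'tool_from_camera': array([[ 6.33674529e-04,  9.62934141e-01,  2.69735868e-01,
         7.89314229e-02],
       [ 9.99999124e-01, -2.96793417e-04, -1.28971153e-03,
         3.43110866e-04],
       [-1.16185144e-03,  2.69736449e-01, -9.62933486e-01,
        -1.67801972e-01],
       [ 0.00000000e+00,  0.00000000e+00,  0.00000000e+00,
         1.00000000e+00]])}
```

View pics/top1.png

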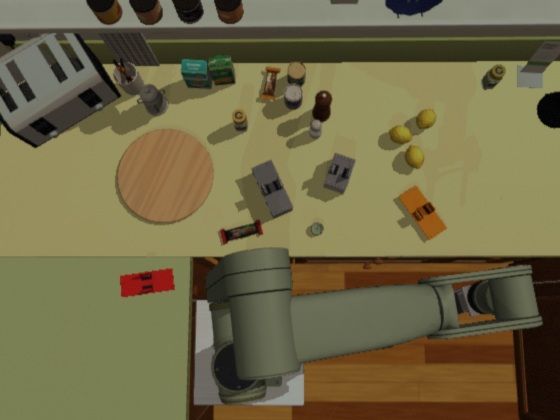

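View pics/scene1.png

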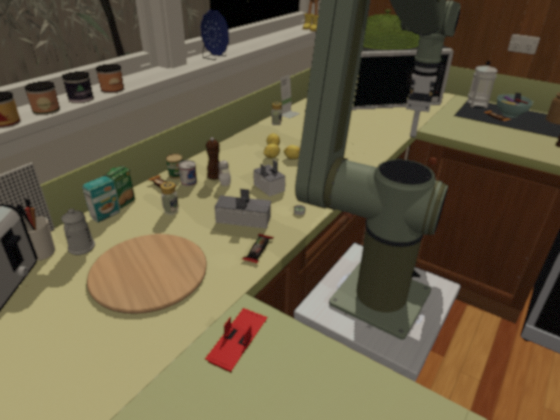

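The top view shows four candidates: a grey cover on a longer white box (272,188), a grey cover on a shorter box (340,173), an orange cover (423,212) and a red cover (147,283). The grey one at (272,188) fits, since it is the longer of the two grey covers. The board is at (166,175). I'll confirm with a crop and measure.

Run:
```python
from h import *
im=cv2.imread('pics/top1.png'); c=cam('top')
cv2.imwrite('pics/crop1.png',cv2.resize(im[140:230,235:365],None,fx=6,fy=6,interpolation=cv2.INTER_CUBIC))
hsv=cv2.cvtColor(im,cv2.COLOR_BGR2HSV)
m=((hsv[...,1]<75)).astype(np.uint8)*255; m=cv2.morphologyEx(m,cv2.MORPH_CLOSE,np.ones((7,7)));m=cv2.morphologyEx(m,cv2.MORPH_OPEN,np.ones((3,3)))
cs,_=cv2.findContours(m,cv2.RETR_EXTERNAL,cv2.CHAIN_APPROX_NONE)
for k in cs:
    (x,y),_,_=r=cv2.minAreaRect(k)
    if 240<x<365 and 145<y<225 and cv2.contourArea(k)>200:
        P=onplane(c,k.reshape(-1,2),.059)[:,:2].astype(np.float32); print(r,cv2.minAreaRect(P*1000))
b=cv2.inRange(hsv,(5,90,90),(18,220,255)); b[:,:110]=0;b[:,225:]=0;b[:120]=0;b[235:]=0
k=max(cv2.findContours(b,cv2.RETR_EXTERNAL,cv2.CHAIN_APPROX_NONE)[0],key=cv2.contourArea)
P=onplane(c,k.reshape(-1,2),.016)[:,:2]*1000
print('board',cv2.fitEllipse(P.astype(np.float32)))
```

```text
((271.9801940917969, 188.30197143554688), (54.719093322753906, 22.749801635742188), 65.85445404052734) ((477.6871032714844, -68.51032257080078), (165.6906280517578, 67.31657409667969), 24.183504104614258)
((339.13360595703125, 173.04676818847656), (22.841371536254883, 36.33854293823242), 19.29004669189453) ((523.1435546875, -268.5027770996094), (67.56526947021484, 110.76913452148438), 70.1995849609375)
board ((528.8001098632812, 262.59576416015625), (291.3319091796875, 291.7221374511719), 169.23208618164062)
```

View pics/crop1.png

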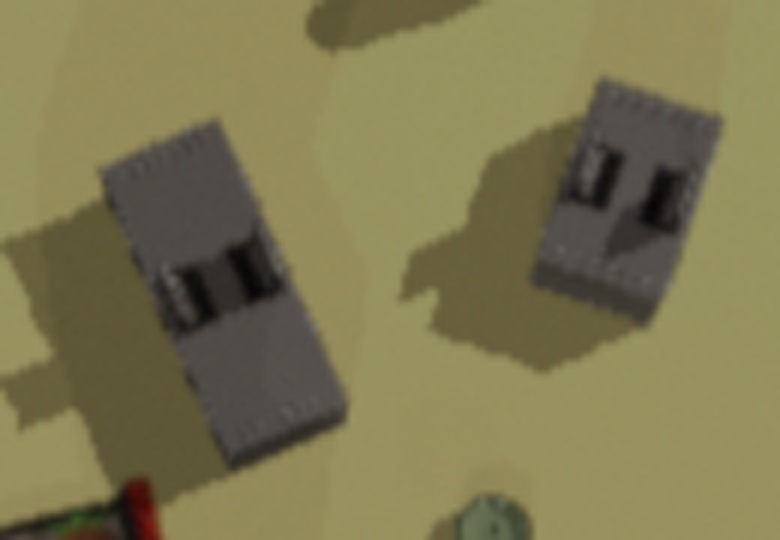

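The crop confirms that the left box is the longer one: it measures 166 x 67 mm, against 111 x 67 mm for the right one. Its tabs are at crop (180,300) and (262,268). Next I'll plan the approach.

Run:
```python
from h import *
s=manip.observe(); M=R.from_quat(s['ee_rot']).as_matrix(); print(s['t'],s['ee_pos'],M.round(3),s['joint_pos'],s['force'],s['gripper_width'])
print('tool y yaw deg',np.degrees(np.arctan2(M[1,1],M[0,1])))
print(((np.array([.478,-.0685,.20])-s['ee_pos'])/.03).round(2))
```

```text
0.1 [ 0.15534475 -0.55288725  0.21541699] [[ 0.963  0.27  -0.   ]
 [ 0.27  -0.963  0.002]
 [ 0.    -0.002 -1.   ]] [-1.44753371e+00  2.07330138e-01  1.54279539e+00 -3.61472353e-05
  1.39349931e+00 -1.50507442e-01] [-0.29254028 -0.16430754  0.06881277] 0.09386509727990473
tool y yaw deg -74.31374816842228
[10.76 16.15 -0.51]
```

Emit:
{"fn": "jog_arm", "kwargs": {"offset": [[0.67, 1, 0], [0.67, 1, 0], [0.67, 1, 0], [0.67, 1, 0], [0.67, 1, 0]], "rotation": [[0, 0, 0.34], [0, 0, 0.34], [0, 0, 0.34], [0, 0, 0.34], [0, 0, 0.34]], "jaw": [100, 100, 100, 100, 100]}}

```text
t: 0.6
ee_pos: [0.2564, -0.4019, 0.2159]
ee_rot: [0.978, 0.21, 0.0, -0.001]
force: [1.2, 0.6, -0.1]
gripper_width: 0.0939
gripper_force: 0.0
```

Emit:
{"fn": "jog_arm", "kwargs": {"offset": [[0.67, 1, 0], [0.67, 1, 0], [0.67, 1, 0], [0.67, 1, 0], [0.67, 1, 0]], "rotation": [[0, 0, 0], [0, 0, 0], [0, 0, 0], [0, 0, 0], [0, 0, 0]], "jaw": [100, 100, 100, 100, 100]}}

```text
t: 1.1
ee_pos: [0.3568, -0.252, 0.2161]
ee_rot: [0.978, 0.209, -0.0, -0.0]
force: [0.9, -0.1, 0.4]
gripper_width: 0.0936
gripper_force: 0.0
```

Emit:
{"fn": "jog_arm", "kwargs": {"offset": [[0.67, 1, 0], [0.67, 1, 0], [0.67, 1, 0], [0.67, 1, 0], [0.67, 1, 0]], "rotation": [[0, 0, 0], [0, 0, 0], [0, 0, 0], [0, 0, 0], [0, 0, 0]], "jaw": [100, 100, 100, 100, 100]}}

```text
t: 1.6
ee_pos: [0.4572, -0.1021, 0.2161]
ee_rot: [0.978, 0.21, -0.0, -0.0]
force: [0.3, 0.5, -0.6]
gripper_width: 0.0941
gripper_force: 0.0
```

Emit:
{"fn": "jog_arm", "kwargs": {"offset": [[0.7, 1, 0], [0, 0.15, 0], [0, 0, 0]], "rotation": [[0, 0, 0], [0, 0, 0], [0, 0, 0]], "jaw": [100, 100, 100]}}

```text
t: 1.9
ee_pos: [0.4775, -0.0683, 0.2159]
ee_rot: [0.978, 0.211, -0.001, -0.0]
force: [-0.2, -0.1, 0.5]
gripper_width: 0.0937
gripper_force: 0.0
```

Run:
```python
from h import *
s=manip.observe(); M=R.from_quat(s['ee_rot']).as_matrix(); print(s['t'],s['ee_pos'],M.round(3),s['joint_pos'],np.linalg.norm(s['qd']))
snap('wrist','w1.png')
```

```text
1.9 [ 0.47748442 -0.06831236  0.21585549] [[ 0.911  0.412 -0.002]
 [ 0.412 -0.911 -0.   ]
 [-0.002 -0.001 -1.   ]] [-3.21399864e-01  8.77666199e-03  1.76098576e+00 -5.53006900e-04
  1.37341283e+00  8.24977446e-01] 0.043808205110547754
```

View pics/w1.png

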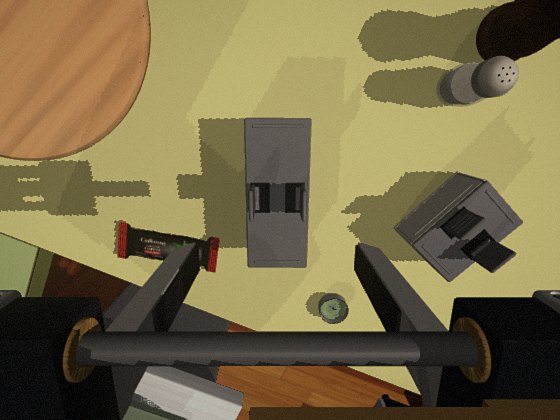

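The wrist view shows the grey cover at (245–311, 118–267), nearly aligned with the tool, and its tabs at about (254,200) and (302,200). I'll measure the plate on its plane.

Run:
```python
from h import *
im=cv2.imread('pics/w1.png'); c=cam('wrist')
hsv=cv2.cvtColor(im,cv2.COLOR_BGR2HSV)
m=(hsv[...,1]<60).astype(np.uint8)*255; m=cv2.morphologyEx(m,cv2.MORPH_CLOSE,np.ones((9,9)));m=cv2.morphologyEx(m,cv2.MORPH_OPEN,np.ones((5,5)))
for k in cv2.findContours(m,cv2.RETR_EXTERNAL,cv2.CHAIN_APPROX_NONE)[0]:
    if cv2.pointPolygonTest(k,(280,150),False)>0:
        P=onplane(c,k.reshape(-1,2)+.0,.059)[:,:2].astype(np.float32); print(cv2.boundingRect(k),cv2.minAreaRect(P*1000))
T=onplane(c,[(249,183),(249,218),(307,183),(307,218)],.090)*1000; print(T.round(1))
print(manip.observe()['ee_pos'])
```

```text
(245, 118, 66, 149) ((481.08709716796875, -68.80050659179688), (157.33163452148438, 65.18547058105469), 24.01639175415039)
[[ 488.9  -36.8   90. ]
 [ 457.6  -50.    90. ]
 [ 511.   -85.9   90. ]
 [ 480.4 -100.6   90. ]]
[ 0.47728341 -0.06914288  0.21593924]
```

Emit:
{"fn": "jog_arm", "kwargs": {"offset": [[0.13, 0.02, -1], [0, 0, -1], [0, 0, -1], [0, 0, -1], [0, 0, -0.5]], "rotation": [[0, 0, 0], [0, 0, 0], [0, 0, 0], [0, 0, 0], [0, 0, 0]], "jaw": [100, 100, 100, 100, 100]}}

```text
t: 2.45
ee_pos: [0.4789, -0.0694, 0.0787]
ee_rot: [0.978, 0.208, -0.002, -0.001]
force: [-0.2, -0.5, -0.1]
gripper_width: 0.0936
gripper_force: 0.0
```

Emit:
{"fn": "jog_arm", "kwargs": {"offset": [[0, 0, -0.2], [0, 0, 0]], "rotation": [[0, 0, 0], [0, 0, 0]], "jaw": [90, 70]}}

```text
t: 2.65
ee_pos: [0.4808, -0.0694, 0.0748]
ee_rot: [0.978, 0.209, -0.001, -0.0]
force: [0.1, 0.7, 0.2]
gripper_width: 0.0814
gripper_force: 0.0
```

Run:
```python
from h import *
s=manip.observe(); print(s['t'],s['ee_pos'],s['gripper_width'],s['force'])
snap('wrist','w2.png')
```

```text
2.65 [ 0.48080606 -0.06937239  0.07480844] 0.0814258179503188 [0.13855004 0.66853313 0.20981051]
```

View pics/w2.png

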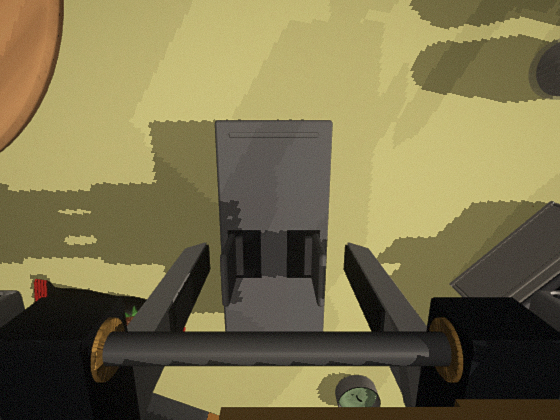

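The tabs at (233,268) and (318,268) sit centred between the fingertips at (208,250) and (346,250). I'll check the position along the cover.

Run:
```python
from h import *
c=cam('wrist'); s=manip.observe(); M=R.from_quat(s['ee_rot']).as_matrix()
for uv,z in [([(217,121),(332,121)],.059),([(228,232),(322,232),(229,306),(325,306)],.095)]:
    print(((onplane(c,uv,z)-s['ee_pos'])@M*1000).round(1))
```

```text
[[ 79.2 -32.4  16.8]
 [ 79.3  31.4  16.8]]
[[ 26.8 -23.2 -19.2]
 [ 26.8  22.9 -19.2]
 [-14.3 -24.3 -19.2]
 [-14.3  26.1 -19.2]]
```

Centred to within 1 mm, so I'll squeeze.

Emit:
{"fn": "jog_arm", "kwargs": {"offset": [[0, 0, 0], [0, 0, 0], [0, 0, 0], [0, 0, 0], [0, 0, 0]], "rotation": [[0, 0, 0], [0, 0, 0], [0, 0, 0], [0, 0, 0], [0, 0, 0]], "jaw": [55, 45, 40, 35, 30]}}

```text
t: 3.2
ee_pos: [0.4823, -0.068, 0.0764]
ee_rot: [0.978, 0.209, 0.0, -0.0]
force: [-4.5, 10.3, 12.9]
gripper_width: 0.0376
gripper_force: 13.2
```

Emit:
{"fn": "jog_arm", "kwargs": {"offset": [[0, 0, 0], [0, 0, 0], [0, 0, 0], [0, 0, 0], [0, 0, 0]], "rotation": [[0, 0, 0], [0, 0, 0], [0, 0, 0], [0, 0, 0], [0, 0, 0]], "jaw": [20, 10, 0, 0, 0]}}

```text
t: 3.7
ee_pos: [0.4823, -0.0678, 0.0766]
ee_rot: [0.978, 0.21, 0.0, -0.0]
force: [-2.0, 2.9, 8.5]
gripper_width: 0.0368
gripper_force: 30.0
```

Emit:
{"fn": "jog_arm", "kwargs": {"offset": [[0, 0, 0.15], [0, 0, 0.25], [0, 0, 0.25]], "rotation": [[0, 0, 0], [0, 0, 0], [0, 0, 0]], "jaw": [0, 0, 0]}}

```text
t: 4.0
ee_pos: [0.4815, -0.0685, 0.0951]
ee_rot: [0.978, 0.21, -0.0, -0.0]
force: [-0.4, 0.4, -1.6]
gripper_width: 0.0366
gripper_force: 30.0
```

Run:
```python
from h import *
s=manip.observe(); print(s['ee_pos'],s['gripper_width'],s['gripper_force'],s['force'],s['wrist_torque'])
im=snap('scene','s2.png'); w=snap('wrist','w3.png')
a=cv2.resize(im[170:270,180:300],(480,400)); b=cv2.resize(w,(320,400)) 
cv2.imwrite('pics/c2.png',np.hstack([a,b])[:,:,::-1])
```

```text
[ 0.48150211 -0.06854392  0.09510295] 0.036575789628724986 29.991945326328278 [-0.40888124  0.39275813 -1.58452984] [-0.01583429  0.03732473 -0.04652393]
```

View pics/c2.png

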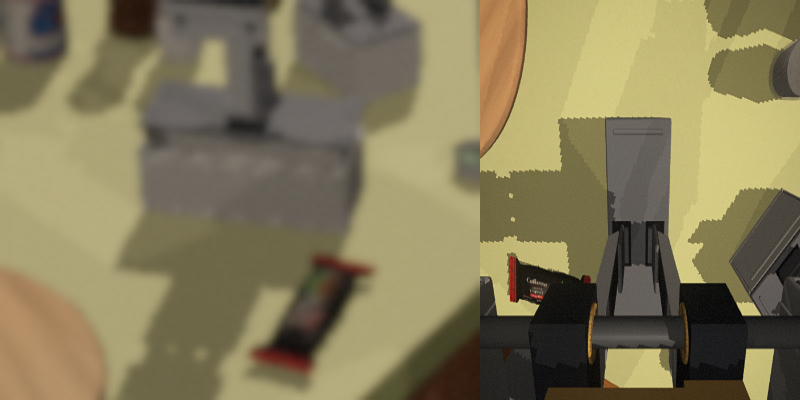

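The cover is free: there is a gap above the box, which stays put, and the load is 1.6 N, about the cover's weight. The tabs are held at (632,250) in the picture. I'll raise it and carry it over.

Emit:
{"fn": "jog_arm", "kwargs": {"offset": [[0, 0, 0.4], [0, 0, 0.6], [0, 0, 0.6], [0, 0, 0.5], [0, 0, 0.2]], "rotation": [[0, 0, 0], [0, 0, 0], [0, 0, 0], [0, 0, 0], [0, 0, 0]], "jaw": [0, 0, 0, 0, 0]}}

```text
t: 4.6
ee_pos: [0.483, -0.0689, 0.1662]
ee_rot: [0.978, 0.209, 0.001, 0.001]
force: [-0.5, -0.9, -0.9]
gripper_width: 0.0371
gripper_force: 30.0
```

Emit:
{"fn": "jog_arm", "kwargs": {"offset": [[0.05, 0.3, 0], [0.1, 0.6, 0], [0.13, 0.9, 0], [0.13, 0.9, 0], [0.13, 0.9, 0]], "rotation": [[0, 0, 0], [0, 0, 0], [0, 0, 0], [0, 0, 0], [0, 0, 0]], "jaw": [0, 0, 0, 0, 0]}}

```text
t: 5.1
ee_pos: [0.4971, 0.0411, 0.1627]
ee_rot: [0.978, 0.209, -0.001, -0.0]
force: [0.3, -0.3, -0.9]
gripper_width: 0.0371
gripper_force: 30.0
```

Emit:
{"fn": "jog_arm", "kwargs": {"offset": [[0.13, 0.9, 0], [0.13, 0.9, 0], [0.13, 0.9, 0], [0.13, 0.9, 0], [0.13, 0.9, 0]], "rotation": [[0, 0, 0], [0, 0, 0], [0, 0, 0], [0, 0, 0], [0, 0, 0]], "jaw": [0, 0, 0, 0, 0]}}

```text
t: 5.6
ee_pos: [0.5164, 0.1761, 0.1626]
ee_rot: [0.978, 0.21, -0.001, -0.0]
force: [-0.1, 0.5, -1.4]
gripper_width: 0.037
gripper_force: 30.0
```

Emit:
{"fn": "jog_arm", "kwargs": {"offset": [[0.13, 0.9, 0], [0.13, 0.9, 0], [0.1, 0.9, 0], [0.05, 0.3, 0], [0, 0, 0]], "rotation": [[0, 0, 0], [0, 0, 0], [0, 0, 0], [0, 0, 0], [0, 0, 0]], "jaw": [0, 0, 0, 0, 0]}}

```text
t: 6.1
ee_pos: [0.529, 0.2654, 0.1628]
ee_rot: [0.978, 0.211, -0.001, 0.0]
force: [0.6, -0.4, -1.6]
gripper_width: 0.037
gripper_force: 30.0
```

Run:
```python
from h import *
s=manip.observe(); print(s['t'],s['ee_pos'],s['gripper_width'],s['gripper_force'],s['force'])
snap('wrist','w4.png')
```

```text
6.1 [0.52898734 0.26544218 0.16283627] 0.03700198307263524 29.991750419139862 [ 0.64494888 -0.4248798  -1.57517856]
```

View pics/w4.png

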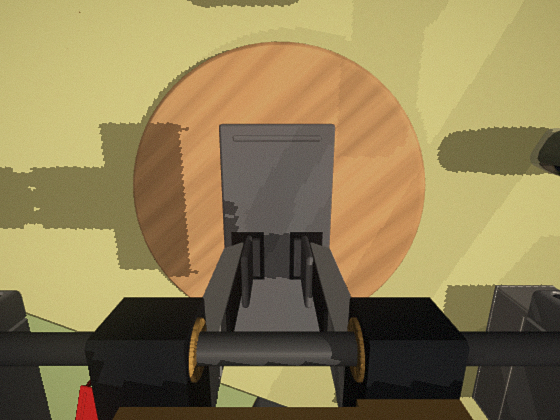

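The cover hangs level in the fingers at (276,210), with the board round it (columns 134–424). I'll lower it.

Emit:
{"fn": "jog_arm", "kwargs": {"offset": [[0, 0, -0.8], [0, 0, -1], [0, 0, -1], [0, 0, -0.5], [0, 0, -0.2]], "rotation": [[0, 0, 0], [0, 0, 0], [0, 0, 0], [0, 0, 0], [0, 0, 0]], "jaw": [0, 0, 0, 0, 0]}}

```text
t: 6.65
ee_pos: [0.5283, 0.2629, 0.0568]
ee_rot: [0.978, 0.209, -0.002, 0.0]
force: [-0.0, 0.5, -1.1]
gripper_width: 0.0366
gripper_force: 30.0
```

Emit:
{"fn": "jog_arm", "kwargs": {"offset": [[0, 0, -0.1], [0, 0, -0.1], [0, 0, 0]], "rotation": [[0, 0, 0], [0, 0, 0], [0, 0, 0]], "jaw": [0, 0, 0]}}

```text
t: 6.95
ee_pos: [0.5307, 0.2647, 0.054]
ee_rot: [0.978, 0.209, 0.001, -0.0]
force: [-0.1, -0.8, -1.5]
gripper_width: 0.0367
gripper_force: 30.0
```

Emit:
{"fn": "jog_arm", "kwargs": {"offset": [[0, 0, -0.05], [0, 0, -0.05], [0, 0, 0]], "rotation": [[0, 0, 0], [0, 0, 0], [0, 0, 0]], "jaw": [0, 0, 0]}}

```text
t: 7.25
ee_pos: [0.5301, 0.2646, 0.0502]
ee_rot: [0.978, 0.21, 0.0, -0.0]
force: [-0.2, 0.1, -1.5]
gripper_width: 0.0366
gripper_force: 30.0
```

Emit:
{"fn": "jog_arm", "kwargs": {"offset": [[0, 0, -0.05], [0, 0, 0]], "rotation": [[0, 0, 0], [0, 0, 0]], "jaw": [0, 0]}}

```text
t: 7.45
ee_pos: [0.5302, 0.2647, 0.0501]
ee_rot: [0.978, 0.21, 0.0, 0.0]
force: [-3.6, -1.5, 6.6]
gripper_width: 0.0374
gripper_force: 30.0
```

Contact with the board shows as an upward force of 6.6 N. I'll release gently and evenly.

Emit:
{"fn": "jog_arm", "kwargs": {"offset": [[0, 0, 0], [0, 0, 0], [0, 0, 0], [0, 0, 0], [0, 0, 0]], "rotation": [[0, 0, 0], [0, 0, 0], [0, 0, 0], [0, 0, 0], [0, 0, 0]], "jaw": [42, 48, 55, 65, 75]}}

```text
t: 7.95
ee_pos: [0.5302, 0.2646, 0.0486]
ee_rot: [0.978, 0.21, 0.0, -0.0]
force: [-0.1, 0.1, -0.3]
gripper_width: 0.0642
gripper_force: 0.0
```

Emit:
{"fn": "jog_arm", "kwargs": {"offset": [[0, 0, 0], [0, 0, 0], [0, 0, 0], [0, 0, 0.3], [0, 0, 0.5]], "rotation": [[0, 0, 0], [0, 0, 0], [0, 0, 0], [0, 0, 0], [0, 0, 0]], "jaw": [85, 90, 90, 90, 90]}}

```text
t: 8.45
ee_pos: [0.5289, 0.2642, 0.0721]
ee_rot: [0.978, 0.21, -0.001, 0.0]
force: [0.1, -0.2, -1.4]
gripper_width: 0.0842
gripper_force: 0.0
```

Emit:
{"fn": "jog_arm", "kwargs": {"offset": [[0, 0, 1], [0, 0, 1], [0, 0, 1], [0, 0, 1], [0, 0, 0.5]], "rotation": [[0, 0, 0], [0, 0, 0], [0, 0, 0], [0, 0, 0], [0, 0, 0]], "jaw": [90, 90, 90, 90, 90]}}

```text
t: 8.95
ee_pos: [0.5318, 0.2652, 0.2126]
ee_rot: [0.978, 0.21, 0.004, -0.0]
force: [-0.8, 0.1, 0.5]
gripper_width: 0.0847
gripper_force: 0.0
```

Run:
```python
from h import *
a=snap('wrist','w5.png'); c=cam('wrist'); b=snap('scene','s3.png')
cv2.imwrite('pics/c3.png',np.hstack([cv2.resize(a,(400,300)),cv2.resize(b[150:360,40:320],(400,300))])[:,:,::-1])
hsv=cv2.cvtColor(a,cv2.COLOR_RGB2HSV)
m=(hsv[...,1]<60).astype(np.uint8)*255; m=cv2.morphologyEx(m,cv2.MORPH_CLOSE,np.ones((9,9)));m=cv2.morphologyEx(m,cv2.MORPH_OPEN,np.ones((5,5)))
for k in cv2.findContours(m,cv2.RETR_EXTERNAL,cv2.CHAIN_APPROX_NONE)[0]:
    if cv2.pointPolygonTest(k,(280,150),False)>0:
        P=onplane(c,k.reshape(-1,2),.032)[:,:2].astype(np.float32); print(cv2.boundingRect(k),cv2.minAreaRect(P*1000))
print(manip.observe()['ee_pos'])
```

```text
(246, 126, 61, 139) ((530.5862426757812, 263.6696472167969), (158.09930419921875, 65.11080932617188), 24.229677200317383)
[0.53195779 0.26526971 0.21156089]
```

View pics/c3.png

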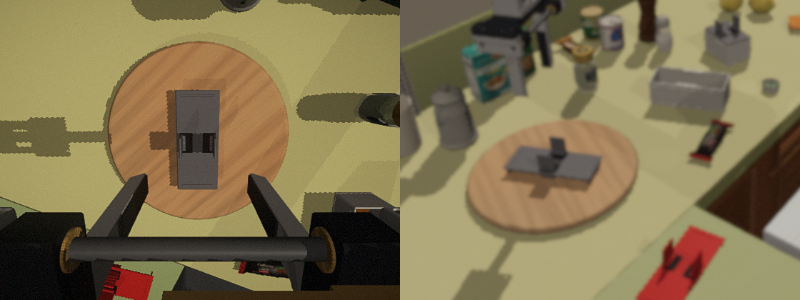

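The picture shows the cover upright and level at the middle of the board (198,138). The opened box is standing in its place (690,90), and the short box is untouched (728,42).

```bash
python3 -c "
from cell import manip
print(manip.finish_job())"
```

```text
the job is handed in; nothing more can be done
None
```

The long box's cover lies flat and right way up, about 2 mm from the middle of the board; the opened box and the short box look unmoved in the last picture, and the job was handed in after about 9 s (no verdict was returned).

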